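# Change over a three-lane clutch drum fixture with a left-hand clamp knob

## Robot

A 6-joint arm with a two-finger parallel gripper is mounted at the origin on the work surface. World frame = base frame: x ahead of the robot, y to its left, z up, the work surface at z = 0. Lengths are in m, angles in degrees, forces in N, time in s.
With the tool pointing down it reaches from about 0.4 to 0.825 m from the base axis. Payload 7 kg.
Tool frame: the origin (TCP) lies midway between the tips of the shut fingers; the grasp point (between the pads) lies 19 mm behind it; z points along the fingers, x is the direction in which the jaws open and shut, and the axes are right-handed (so a half turn about z gives the same grasp; the last joint's range is limited). The gripper opens to 88 mm and grips with 3 to 60 N. Pads are 19 mm wide; open, the fingers measure 130 mm over their backs; the gripper's body (78 mm by 193 mm) begins 47 mm behind the grasp point.
Start: joints at [-49.383, 20.546, 0.682, 0, -70.136, -16.507], TCP at [0.276, -0.616, 0.227] pointing down, gripper open.
Joint ranges: [-176.03, 176.03], [-82.01, 121.73], [-58.28, 71.71], [-173.87, 95.51], [-174.79, -0.11], [-173.66, 173.66]. Speed limits (degrees/s): [136.94, 136.94, 172.46, 180, 180, 180].

## Interface

Orientations are given as [roll, pitch, yaw] about the fixed x, y, z axes, in that order (R = Rz(yaw) Ry(pitch) Rx(roll)).
In Python, from plant import * gives the robot as it stands. The module is installed in compiled form; this text tells all that it offers.
- The arm moves only by the shell command python3 -m pendant 'ROWS' [OPENING]. ROWS is JSON, a list that holds one entry, the list of rows, each a list of 6 numbers: the shift along the world's x, y, z in mm, then the turn, a rotation vector about the world's x, y, z in degrees. A call has 1 to 10 rows; each row is the pose to reach, as a shift and turn from the pose commanded when the call began; what a row does not reach only later rows make up. A row lasts 1/8 s, in which the tool goes at most 62.5 mm and 10.7 degrees, less where a joint would pass 70% of its speed; a pose out of reach is approached as far as the arm can. A call with a gripper value outside its range is refused whole. OPENING is the closure, from -1 (fully open) to 1 (shut), set as the call begins (- or left out, the last holds). The fingers move at their own pace and stop on an object; the grip force is fixed at half the most. Time passes only in rows, so rows that repeat a pose let the fingers close. It gives the time, the measured TCP pose, the force and the opening at its end, in the units of the state.
- get_obs(): the state, without advancing time (a new reading comes with each control period).
- snapshot(name): name is "side" or "top" or "wrist"; returns a dict with "pixels" (384x512x3 uint8, red, green, blue), "depth" (384x512 float32, m along the optical axis (not along the pixel's ray), 0 where there is no reading), "fx", "fy", "cx", "cy" (pixels), "dist" ([k1, k2, p1, p2, k3] as OpenCV has them; the pictures are not rectified), "pose" (4x4, takes a point from camera to world coordinates); the wrist camera has in their place "tool_from_camera" (4x4, takes a point from camera to tool coordinates, whose origin is the TCP and whose axes are the tool frame's). Camera axes: x right, y down, z forward; pixel columns grow to the right and rows downward; lengths in m; the calibration is good to about 2 mm. A picture is of the moment at which its call begins: read the wrist's pose just before it.
- close_job(): hands the job in, once; it reports no verdict.
The state is a dict: "clock": time; "joint_pos": joint angles; "qvel": joint speeds; "tau": joint torques, N m; "tool_pos": TCP position; "orientation": TCP orientation; "force": force on the tool from outside, world axes, zero at the start; "moment": the same for the moment, N m; "opening": finger opening in m.
Only numpy, scipy, OpenCV 4.12 (cv2) and the standard library are available. Lean on these libraries where they do the work, as an engineer would, in place of code of your own. Each camera call takes 0.05 s, during which the arm holds its last target. There are 200 camera calls.

## Task

Loosen the red clamp knob fully (it has a left-hand thread, so it loosens clockwise seen from above), take the finished drum with the green boss out of the fixture and stand it in the middle of the blue tray, and push every waiting bright drum fully home between the yellow guides of a lane of its own, under the raised bar. When all of them are in, turn the knob back anticlockwise until it is fully clamped; keep the drums upright throughout and leave the wrench, the brown clutch pack and the bottle alone.

Things in the scene. Friction and masses are not known exactly. Their poses are not given: they have to be found in the camera images.
- drum_a_mid (a point): waiting clutch drum, bare bright aluminium: a shallow round cup 90 mm across and 24 mm high with a 5 mm rim wall, and a smooth solid centre boss 36 mm in diameter rising to 76 mm above the underside (grip the boss, above the rim); 0.45 kg. The point is on its axis half-way up, 38 mm above the underside; z along the boss. Two or three such drums are present.
- drum_b_mid (a point): waiting clutch drum, bare bright aluminium: a shallow round cup 90 mm across and 24 mm high with a 5 mm rim wall, and a smooth solid centre boss 36 mm in diameter rising to 76 mm above the underside (grip the boss, above the rim); 0.45 kg. The point is on its axis half-way up, 38 mm above the underside; z along the boss. Two or three such drums are present.
- drum_c_mid (a point): waiting clutch drum, bare bright aluminium: a shallow round cup 90 mm across and 24 mm high with a 5 mm rim wall, and a smooth solid centre boss 36 mm in diameter rising to 76 mm above the underside (grip the boss, above the rim); 0.45 kg. The point is on its axis half-way up, 38 mm above the underside; z along the boss. Two or three such drums are present.
- done_1_mid (a point): finished clutch drum, dark steel with a green centre boss, otherwise the same shape and size as the waiting drums; the point is on its axis, 38 mm above its underside. It starts clamped in lane 1; exactly one of the three finished drums is present.
- done_2_mid (a point): finished clutch drum, dark steel with a green centre boss, otherwise the same shape and size as the waiting drums; the point is on its axis, 38 mm above its underside. It starts clamped in lane 2; exactly one of the three finished drums is present.
- done_3_mid (a point): finished clutch drum, dark steel with a green centre boss, otherwise the same shape and size as the waiting drums; the point is on its axis, 38 mm above its underside. It starts clamped in lane 3; exactly one of the three finished drums is present.
- seat_1 (a point): seat of lane 1 (140 mm to the -y side of lane 2) of the bench fixture: where a drum's middle point lies (38 mm above the bench) when it stands on the bench touching both yellow guides. x = direction in which a drum is pushed home, y along the row of lanes, z up
- seat_2 (a point): seat of lane 2 (the middle) of the bench fixture: where a drum's middle point lies (38 mm above the bench) when it stands on the bench touching both yellow guides. x = direction in which a drum is pushed home, y along the row of lanes, z up. Lanes open towards the robot; guides are 20 mm high, stand on the bare bench and converge at 35 degrees either side of the lane's line; their tips are 9 mm short of the seat, 120 mm apart
- seat_3 (a point): seat of lane 3 (140 mm to the +y side of lane 2) of the bench fixture: where a drum's middle point lies (38 mm above the bench) when it stands on the bench touching both yellow guides. x = direction in which a drum is pushed home, y along the row of lanes, z up
- bar_mid (a point): top centre of the aluminium clamp bar across all lanes, 360 x 22 x 14 mm, its near edge 24 mm beyond the seats. A lip under it per lane (30 mm wide) hooks 8 mm inside a drum's rim when clamped (bar top 42 mm above the bench); loosened it is 16 mm higher: drums slide in and out under the lips, which end 32 mm up, but cannot be lifted while under the bar. Two 72 mm posts pass through it between lanes
- knob_grip (a point): red clamp knob with a LEFT-HAND thread on an upright screw 85 mm beyond seat_2: a wing 60 mm long, 16 mm thick and 36 mm tall (from 68 to 104 mm above the bench) on a 48 mm dark disc. The point is on the knob's axis, 92 mm above the bench, the height to grip the wing; its x axis runs along the wing (the end with a white dot), z up. The knob keeps its height while the bar rises
- clamp_knob (a joint): turn of the knob, rad: 0 = fully clamped (stop), grows as it is turned clockwise seen from above, 3.0 = fully loosened (stop). The bar rises 5.3 mm per rad. Friction about 0.12 N m; it stays where it is left; needs more than one grasp
- tray_in (a point): blue open tray for the finished drum, fixed to the bench, 134 mm square, walls 4 mm thick and 28 mm high; the point is at the centre of its inner floor, 4 mm above the bench; x and y along its sides
- wrench_mid (a point): bystander: steel wrench about 160 mm long lying flat on the bench; the point is near its middle; x along it
- plates_mid (a point): bystander: brown ring-shaped clutch pack 110 mm across, 32 mm high; the point is at its centre
- bottle_mid (a point): bystander: white bottle with a red cap, 66 mm across, 110 mm tall; the point is on its axis half-way up
Not all that is in view belongs to the job. What is shaped like the part that bears drum_a_mid but purple is not meant. What is shaped like the part that bears done_1_mid but pink is not meant.

How it is judged:
By the outcome, as a careful person would: the job done as asked, in the order asked, and still so for the second after the job is handed in, with the robot touching nothing.
Of drum_a, drum_b, drum_c only 2 to 3 are there at a start; the rules pass over those that are not, and their reading is None.
Of done_1, done_2, done_3 only 1 to 1 are there at a start; the rules pass over those that are not, and their reading is None.
At some moment in a run one of drum_a, drum_b, drum_c may be knocked a few centimetres aside while the robot is not near it.
It also fails if it takes over 210 s, if anything falls off the work surface, if the arm or the gripper's body presses on something with over 40 N, if the wrist force passes 120 N, or if a joint passes its speed limit or range.

## Working session

There is one attempt and no reset: what is moved stays moved. The work goes in short steps, Python scripts to look and compute and a shell command to move; the robot and the scene stay as the last step left them, time stands still between calls to the robot, and variables do not carry over. Pictures are saved under pics/ and viewed, about 12 in all and at most 16, crops included, and the job is handed in when it is done.

```bash
mkdir -p pics; cat > h.py <<'E'
from plant import *
import numpy as np, cv2
from scipy.spatial.transform import Rotation as R
def save(n,s): cv2.imwrite(f'pics/{n}.png',s["pixels"][:,:,::-1])
def shot(cam):
    o=get_obs(); s=snapshot(cam)
    if cam=="wrist":
        T=np.eye(4);T[:3,:3]=R.from_euler('xyz',o["orientation"],degrees=True).as_matrix();T[:3,3]=o["tool_pos"]
        s["pose"]=T@s["tool_from_camera"]
    return s
def ray(s,u,v):
    K=np.array([[s["fx"],0,s["cx"]],[0,s["fy"],s["cy"]],[0,0,1]],float)
    p=cv2.undistortPoints(np.array([[[u,v]]],float),K,np.array(s["dist"],float))[0,0]
    return np.array([p[0],p[1],1.])
def atz(s,u,v,z):
    P=np.array(s["pose"]); d=P[:3,:3]@ray(s,u,v); o=P[:3,3]
    return o+d*(z-o[2])/d[2]
def dep(s,u,v):
    P=np.array(s["pose"]); return P[:3,:3]@(ray(s,u,v)*s["depth"][int(v),int(u)])+P[:3,3]
E
python3 - <<'E'
from h import *
import pickle
print(get_obs())
for c in ("top","side"):
    s=shot(c); save(c+"0",s); pickle.dump(s,open(c+"0.pkl","wb")); print(s["pose"])
E
```

```text
{'clock': 0.0, 'joint_pos': array([-4.93841084e+01,  2.05906793e+01,  6.32952361e-01, -1.82420069e-02,
       -7.01376655e+01, -1.65048920e+01]), 'qvel': array([-0.02267083, -0.02711286,  0.02794089, -0.0208075 , -0.02574198,
       -0.00772583]), 'tau': array([-2.27573255e-04, -5.82712948e+01,  2.93055761e+01,  6.99759588e+00,
        6.57204859e-03, -1.75033047e-04]), 'tool_pos': array([ 0.27547406, -0.61567739,  0.22563091]), 'orientation': array([-1.79989339e+02, -9.63339956e-02,  1.14104778e+02]), 'force': array([-0.05837047, -0.89236472, -0.15361003]), 'moment': array([-0.01155277,  0.02907736, -0.02567448]), 'opening': 0.08729565812639219}
[[ 0.02584389 -0.99885134  0.04034962  0.42245516]
 [-0.99966429 -0.02574829  0.00288717  0.02942932]
 [-0.00184492 -0.04041069 -0.99918145  1.26519785]
 [ 0.          0.          0.          1.        ]]
[[-0.74918321 -0.49587724  0.43912444 -0.03828658]
 [-0.6621913   0.54564324 -0.51359141  0.62484269]
 [ 0.01507301 -0.67555845 -0.73715235  0.96897075]
 [ 0.          0.          0.          1.        ]]
```

View pics/top0.png

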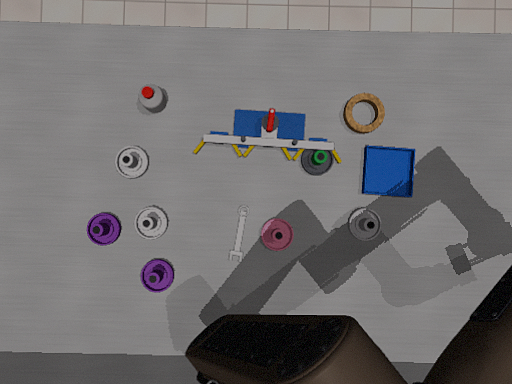

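View pics/side0.png

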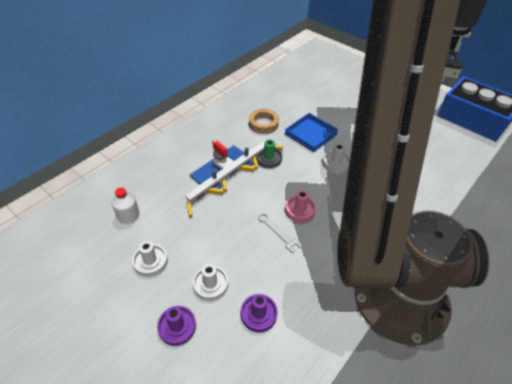

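Top view: the green-boss drum is in lane 1 at (318,158), and the bright drums are at (131,162), (151,222) and (364,224, in shadow). The knob is at (270,120) and the tray at (388,171). Next I'll enlarge and locate them.

```bash
python3 - <<'E'
from h import *
import pickle
s=pickle.load(open("top0.pkl","rb"))
im=s["pixels"][:,:,::-1]
cv2.imwrite("pics/crop1.png",cv2.resize(im[90:250,190:420],None,fx=3.4,fy=3.4,interpolation=cv2.INTER_CUBIC))
# cloud
g=np.array([[dep(s,u,v) if s["depth"][v,u]>0 else [0,0,-1] for u in range(80,430)] for v in range(80,300)])
def near(u,v,zlo,zhi,r):
    best=[]
    for a in range(max(v-r,80),v+r):
        for b in range(max(80,u-r),u+r):
            p=g[a-80,b-80]
            if zlo<p[2]<zhi: best.append(p)
    best=np.array(best)
    return len(best),best.mean(0).round(4),((best.max(0)+best.min(0))/2).round(4),best.std(0).round(4)
for n,u,v in (("A",131,162),("B",151,222),("C",364,224),("G",318,158),("pink",277,234),("pA",104,228),("pB",157,275)):
    print(n,near(u,v,.066,.09,16), near(u,v,.015,.035,22)[:3])
print("tray",near(388,171,.018,.035,32)[:3])
print("knob",near(270,120,.09,.115,16))
print("bar",near(269,142,.03,.05,72))
print("bottle",near(152,98,.08,.12,20)[:3],"ring",near(363,113,.025,.04,25)[:3])
for u,v in ((239,208),(243,208),(235,255)): print(atz(s,u,v,0.005))
E
```

```text
A (147, array([0.551 , 0.3554, 0.0761]), array([0.552 , 0.3564, 0.0741]), array([0.009 , 0.0092, 0.0026])) (308, array([0.5506, 0.3541, 0.0219]), array([0.5514, 0.3562, 0.0248]))
B (149, array([0.3838, 0.2965, 0.076 ]), array([0.3831, 0.2974, 0.0745]), array([0.0089, 0.0092, 0.0028])) (303, array([0.3835, 0.2947, 0.022 ]), array([0.383 , 0.296 , 0.0248]))
C (147, array([ 0.3949, -0.2967,  0.076 ]), array([ 0.3946, -0.2976,  0.0741]), array([0.0088, 0.0092, 0.0027])) (301, array([ 0.3947, -0.2956,  0.022 ]), array([ 0.3942, -0.2975,  0.0247]))
G (143, array([ 0.5724, -0.1628,  0.0763]), array([ 0.5724, -0.1632,  0.0752]), array([0.0088, 0.0092, 0.0026])) (327, array([ 0.5714, -0.1619,  0.0214]), array([ 0.583 , -0.1631,  0.025 ]))
pink (144, array([ 0.3608, -0.056 ,  0.0762]), array([ 0.3605, -0.0561,  0.0757]), array([0.0088, 0.0091, 0.0025])) (278, array([ 0.3621, -0.0559,  0.0214]), array([ 0.3603, -0.0568,  0.0218]))
pA (154, array([0.3637, 0.4264, 0.0756]), array([0.3639, 0.4278, 0.0738]), array([0.0091, 0.0091, 0.0028])) (325, array([0.3641, 0.4245, 0.0216]), array([0.3632, 0.4269, 0.024 ]))
pB (152, array([0.2387, 0.2743, 0.076 ]), array([0.2388, 0.2743, 0.0743]), array([0.0092, 0.0091, 0.0026])) (305, array([0.2402, 0.2732, 0.0221]), array([0.2381, 0.2755, 0.0245]))
tray (392, array([ 0.547 , -0.3637,  0.0261]), array([ 0.5435, -0.3606,  0.0264]))
knob (140, array([ 0.6624, -0.0268,  0.1034]), array([ 0.6629, -0.0274,  0.1009]), array([0.0172, 0.005 , 0.0032]))
bar (1188, array([ 0.6153, -0.0263,  0.042 ]), array([ 0.6174, -0.0246,  0.0398]), array([0.0122, 0.0994, 0.0029]))
bottle (239, array([0.7251, 0.2959, 0.097 ]), array([0.7286, 0.2985, 0.0983])) ring (741, array([ 0.7053, -0.2888,  0.0318]), array([ 0.7052, -0.29  ,  0.0322]))
[0.43094486 0.05199889 0.005     ]
[0.43123575 0.04073231 0.005     ]
[0.29898708 0.05971464 0.005     ]
```

View pics/crop1.png

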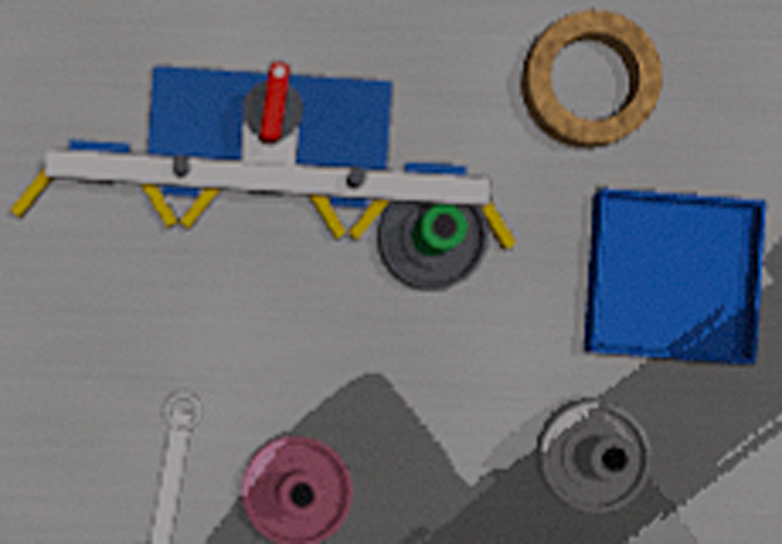

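```bash
python3 -m pendant '[[[387,589,0,0,0,149],[387,589,0,0,0,149],[387,589,0,0,0,149],[387,589,0,0,0,149],[387,589,0,0,0,149],[387,589,0,0,0,149],[387,589,0,0,0,149],[387,589,0,0,0,149],[387,589,0,0,0,149],[387,589,0,0,0,149]]]' -1
```

```text
clock: 1.35
tool_pos: [0.6196, -0.0918, 0.2264]
orientation: [180.0, -0.0, -138.1]
force: [0.9, -0.5, 0.2]
opening: 0.0873
```

```bash
python3 -m pendant '[[[43,65,0,0,0,41],[43,65,0,0,0,41],[43,65,0,0,0,41],[43,65,0,0,0,41],[43,65,0,0,0,41],[43,65,0,0,0,41]]]'
python3 - <<'E'
from h import *
import pickle
o=get_obs();print(o["tool_pos"],o["orientation"],o["joint_pos"])
s=shot("wrist"); save("w1",s); pickle.dump(s,open("w1.pkl","wb")); print(s["tool_from_camera"])
hsv=cv2.cvtColor(s["pixels"],cv2.COLOR_RGB2HSV)
m=((hsv[:,:,0]<8)|(hsv[:,:,0]>172))&(hsv[:,:,1]>150)&(hsv[:,:,2]>60)
v,u=np.nonzero(m)
P=np.array([dep(s,a,b) for a,b in zip(u,v) if s["depth"][b,a]>0])
P=P[(P[:,2]>.098)&(P[:,2]<.11)]
r=cv2.minAreaRect((P[:,:2]*1000).astype(np.float32)); print(len(P),P.mean(0),r)
w=P[:,:2]-P[:,:2].mean(0); e=np.linalg.svd(w,full_matrices=False)[2][0]; print(np.degrees(np.arctan2(e[1],e[0])))
E
```

```text
clock: 2.1
tool_pos: [0.6618, -0.0289, 0.2264]
orientation: [180.0, -0.0, -97.7]
force: [0.2, 0.1, -0.4]
opening: 0.0876
[ 0.66176593 -0.02888567  0.22635209] [ 1.79978553e+02 -6.09507139e-03 -9.76611243e+01] [ 1.43305511e+01  1.93921971e+01 -1.04353190e+00 -2.53936505e-03
 -6.95864404e+01  6.80092097e+01]
[[ 9.99999663e-01 -4.73986957e-04 -6.71068476e-04  1.15852860e-03]
 [ 6.41111967e-04  9.60984986e-01  2.76599792e-01 -7.43042818e-02]
 [ 5.13782037e-04 -2.76600129e-01  9.60984966e-01 -1.58237647e-01]
 [ 0.00000000e+00  0.00000000e+00  0.00000000e+00  1.00000000e+00]]
196 [ 0.68168658 -0.02840627  0.10349074] ((676.759765625, -27.98317527770996), (13.060033798217773, 37.48249053955078), 84.53617858886719)
170.80161449317168
```

View pics/w1.png

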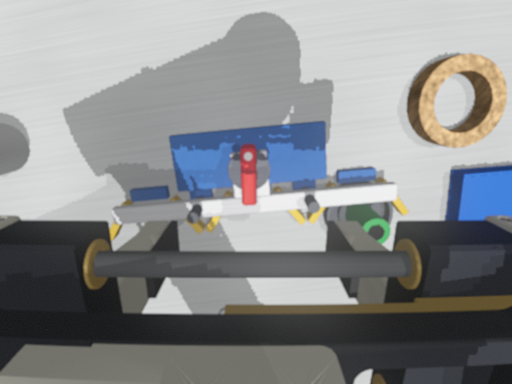

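```bash
python3 - <<'E'
from h import *
import pickle
s=pickle.load(open("w1.pkl","rb"))
for z in (.104,):
  for u,v in ((241,150),(258,150),(241,170),(258,170),(249,146),(249,172)): print(u,v,atz(s,u,v,z).round(4),dep(s,u,v).round(4))
for v in range(142,210,4): print(v,dep(s,246,v).round(4),dep(s,252,v).round(4), s["pixels"][v,249])
t=pickle.load(open("top0.pkl","rb"))
g=t["pixels"].astype(int); m=(g[:,:,0]>110)&(g[:,:,1]<70); m[:,:240]=0;m[:,300:]=0
v,u=np.nonzero(m); P=np.array([atz(t,a,b,.104) for a,b in zip(u,v)]); print(len(P),P.mean(0),P.min(0),P.max(0))
w=P[:,:2]-P[:,:2].mean(0); e=np.linalg.svd(w,full_matrices=False)[2][0]; print(np.degrees(np.arctan2(e[1],e[0])))
E
```

```text
241 150 [ 0.6946 -0.0236  0.104 ] [ 0.6941 -0.0234  0.1007]
258 150 [ 0.6924 -0.0398  0.104 ] [ 0.6782 -0.0398  0.0114]
241 170 [ 0.675  -0.0207  0.104 ] [ 0.6743 -0.0205  0.1009]
258 170 [ 0.6728 -0.0373  0.104 ] [ 0.6649 -0.037   0.0685]
249 146 [ 0.6974 -0.0318  0.104 ] [ 0.6952 -0.0313  0.0876]
249 172 [ 0.6719 -0.0283  0.104 ] [ 0.6719 -0.0282  0.1037]
142 [ 0.6904 -0.026   0.011 ] [ 0.6895 -0.0336  0.0126] [ 70  89 137]
146 [ 0.6957 -0.0283  0.0884] [ 0.6949 -0.0343  0.0889] [126  55  64]
150 [ 0.6938 -0.0283  0.103 ] [ 0.693  -0.0341  0.1027] [173  66  73]
154 [ 0.6902 -0.0278  0.1048] [ 0.6894 -0.0336  0.1047] [185 184 186]
158 [ 0.6862 -0.0273  0.104 ] [ 0.6854 -0.0331  0.1043] [185 184 186]
162 [ 0.6825 -0.0268  0.1055] [ 0.6814 -0.0325  0.1038] [179  70  77]
166 [ 0.6782 -0.0261  0.1033] [ 0.6777 -0.032   0.1046] [185  74  80]
170 [ 0.6742 -0.0256  0.1034] [ 0.6737 -0.0315  0.1045] [158  69  77]
174 [ 0.6706 -0.0251  0.105 ] [ 0.6697 -0.0309  0.1049] [207  89  94]
178 [ 0.6667 -0.0246  0.1056] [ 0.6657 -0.0304  0.1048] [235 105 106]
182 [ 0.6623 -0.0239  0.1044] [ 0.6617 -0.0299  0.105 ] [234 105 105]
186 [ 0.6579 -0.0233  0.1032] [ 0.6576 -0.0293  0.105 ] [234 105 106]
190 [ 0.6542 -0.0228  0.1048] [ 0.6532 -0.0287  0.104 ] [234 106 107]
194 [ 0.6502 -0.0222  0.105 ] [ 0.649  -0.0281  0.104 ] [233 105 105]
198 [ 0.646  -0.0216  0.1052] [ 0.6454 -0.0277  0.1058] [232 104 104]
202 [ 0.6415 -0.021   0.1043] [ 0.6405 -0.027   0.1037] [230 101 101]
206 [ 0.6158 -0.0161  0.0429] [ 0.6148 -0.0235  0.043 ] [220 218 220]
479 [ 0.43798479 -0.04798442  0.104     ] [ 0.32423741 -0.08892442  0.104     ] [ 0.69400606 -0.0112215   0.104     ]
-174.59448033828073
```

The wing centre is near (0.665,-0.0275) at yaw about -7.5° and the tool is aligned with it. I'll descend and grip.

```bash
python3 -m pendant '[[[3,1,-60,0,0,0],[3,1,-110,0,0,0],[3,1,-140,0,0,0],[3,1,-152,0,0,0],[3,1,-152,0,0,0]]]' && python3 -m pendant '[[[0,0,0,0,0,0],[0,0,0,0,0,0],[0,0,0,0,0,0],[0,0,0,0,0,0],[0,0,0,0,0,0],[0,0,0,0,0,0]]]' 1
```

```text
clock: 2.78
tool_pos: [0.6649, -0.0279, 0.0744]
orientation: [180.0, -0.0, -97.5]
force: [0.3, 0.3, -0.3]
opening: 0.0878
clock: 3.52
tool_pos: [0.6649, -0.0278, 0.0745]
orientation: [180.0, -0.0, -97.5]
force: [0.1, 1.5, 0.9]
opening: 0.0328
```

```bash
python3 -m pendant '[[[0,0,0,0,0,0],[0,0,0,0,0,0],[0,0,0,0,0,0],[0,0,0,0,0,0]]]'; python3 -m pendant '[[[0,0,0,0,0,-10],[0,0,0,0,0,-20],[0,0,0,0,0,-20]]]'
```

```text
clock: 4.03
tool_pos: [0.6652, -0.0257, 0.0745]
orientation: [-180.0, 0.1, -97.4]
force: [-0.7, 8.9, 0.9]
opening: 0.0158
clock: 4.4
tool_pos: [0.6654, -0.0253, 0.0745]
orientation: [180.0, 0.2, -117.6]
force: [-1.2, 11.3, 0.8]
opening: 0.016
```

```bash
python3 -m pendant '[[[0,2.5,0,0,0,-10],[0,2.5,0,0,0,-20],[0,2.5,0,0,0,-30],[0,2.5,0,0,0,-40],[0,2.5,0,0,0,-50],[0,2.5,0,0,0,-60],[0,2.5,0,0,0,-70],[0,2.5,0,0,0,-80],[0,2.5,0,0,0,-80]]]'; python3 - <<'E'
from h import *
o=get_obs(); print(o["joint_pos"],o["moment"])
E
```

```text
clock: 5.52
tool_pos: [0.667, -0.0244, 0.0745]
orientation: [179.9, 0.2, 162.4]
force: [7.5, 1.5, -5.2]
opening: 0.0162
[ 1.46037627e+01  2.67671138e+01 -1.09123702e+01  1.83353280e-03
 -5.20999920e+01 -3.21882865e+01] [ 0.61993282 -2.25105934 -0.08040431]
```

```bash
python3 -m pendant '[[[2,0,0,0,0,-10],[2,0,0,0,0,-20],[2,0,0,0,0,-30],[2,0,0,0,0,-40],[2,0,0,0,0,-50],[2,0,0,0,0,-60],[2,0,0,0,0,-68],[2,0,0,0,0,-73],[2,0,0,0,0,-75],[2,0,0,0,0,-75]]]'; python3 - <<'E'
from h import *
import pickle
o=get_obs(); print(o["joint_pos"],o["moment"])
s=shot("top"); save("top1",s); pickle.dump(s,open("top1.pkl","wb"))
P=np.array([dep(s,u,v) for v in range(130,156) for u in list(range(200,235))+list(range(310,340))])
k=(P[:,2]>.035)&(P[:,2]<.07); print(np.median(P[k],0), k.sum())
E
```

```text
clock: 6.78
tool_pos: [0.6675, -0.0256, 0.0746]
orientation: [180.0, 0.0, 87.6]
force: [3.6, -4.2, -2.3]
opening: 0.0178
[ 1.45169848e+01  2.68898832e+01 -1.07136381e+01  5.68301182e-02
 -5.23617186e+01 -1.06906013e+02] [-1.49642995 -1.38310284  0.93562554]
[ 0.61222187 -0.13959807  0.05798177] 411
```

The bar top is now at 58 mm and the moment has risen, so the knob is fully loosened. Next: release, lift, and move over the green drum.

```bash
python3 -m pendant '[[[0,0,0,0,0,0],[0,0,0,0,0,0],[0,0,0,0,0,0],[0,0,0,0,0,0],[0,0,0,0,0,0],[0,0,0,0,0,0],[0,0,0,0,0,0],[0,0,0,0,0,0],[0,0,60,0,0,0],[0,0,120,0,0,0]]]' -1 && python3 -m pendant '[[[-50,-70,0,0,0,0],[-91,-137,0,0,0,0],[-91,-137,0,0,0,0],[-91,-137,0,0,0,0],[-91,-137,0,0,0,0]]]'
python3 - <<'E'
from h import *
import pickle
s=shot("wrist"); save("w2",s); pickle.dump(s,open("w2.pkl","wb"))
p=s["pixels"].astype(int); m=(p[:,:,1]>1.5*p[:,:,0])&(p[:,:,1]>1.3*p[:,:,2])&(p[:,:,1]>40)
v,u=np.nonzero(m); P=np.array([dep(s,a,b) for a,b in zip(u,v)]); k=P[:,2]>.068; P=P[k]
print(len(P),P.mean(0),(P.max(0)+P.min(0))/2,P.max(0)-P.min(0))
E
```

```text
clock: 8.07
tool_pos: [0.6664, -0.0254, 0.1953]
orientation: [-179.9, 0.0, 87.5]
force: [1.6, 0.2, 0.4]
opening: 0.0877
clock: 8.7
tool_pos: [0.5761, -0.1623, 0.1948]
orientation: [180.0, -0.0, 87.5]
force: [0.2, 0.9, -0.7]
opening: 0.0876
674 [ 0.5721504  -0.16291802  0.07748134] [ 0.54572273 -0.16335088  0.21049286] [0.08939528 0.03380134 0.28491987]
```

View pics/w2.png

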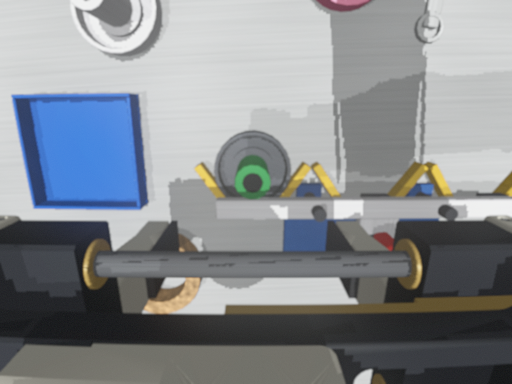

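```bash
python3 -m pendant '[[[-2,-1,-60,0,0,0],[-2,-1,-110,0,0,0],[-2,-1,-145,0,0,0],[-2,-1,-154,0,0,0],[-2,-1,-154,0,0,0]]]' && python3 -m pendant '[[[0,0,0,0,0,0],[0,0,0,0,0,0],[0,0,0,0,0,0],[0,0,0,0,0,0],[0,0,0,0,0,0],[0,0,0,0,0,0],[0,0,0,0,0,0],[0,0,0,0,0,0]]]' 1
python3 - <<'E'
from h import *
import pickle
s=pickle.load(open("w2.pkl","rb"))
c=[atz(s,u,v,.028) for u,v in ((14,97),(138,95),(146,208),(35,207))]; print(np.round(c,4),np.mean(c,0))
print(atz(s,253,180,.076))
E
```

```text
clock: 9.38
tool_pos: [0.5745, -0.1628, 0.0406]
orientation: [-180.0, 0.0, 87.6]
force: [0.0, 1.2, 0.5]
opening: 0.0875
clock: 10.38
tool_pos: [0.574, -0.1629, 0.0406]
orientation: [180.0, -0.0, 87.5]
force: [-1.0, 4.7, 2.6]
opening: 0.0357
[[ 0.4787 -0.4214  0.028 ]
 [ 0.4852 -0.2819  0.028 ]
 [ 0.6136 -0.2914  0.028 ]
 [ 0.6068 -0.4286  0.028 ]] [ 0.54607263 -0.35581005  0.028     ]
[ 0.5725527  -0.16223008  0.076     ]
```

```bash
python3 -m pendant '[[[-8,0.5,0,0,0,0],[-20,1,0,0,0,0],[-35,1.5,0,0,0,0],[-50,2,0,0,0,0],[-65,2.5,0,0,0,0],[-80,3.5,0,0,0,0],[-90,4,0,0,0,0],[-90,4,0,0,0,0]]]' && python3 -m pendant '[[[0,0,15,0,0,0],[0,0,40,0,0,0],[0,0,70,0,0,0],[0,0,80,0,0,0]]]' && python3 -m pendant '[[[15,-50,0,0,0,0],[30,-100,0,0,0,0],[50,-150,0,0,0,0],[62,-190,0,0,0,0],[62,-200,0,0,0,0],[62,-200,0,0,0,0],[62,-200,0,0,0,0]]]'
```

```text
clock: 11.38
tool_pos: [0.4815, -0.1592, 0.0405]
orientation: [-179.8, -0.0, 87.5]
force: [-6.5, 4.3, 8.5]
opening: 0.0357
clock: 11.88
tool_pos: [0.4849, -0.1593, 0.1224]
orientation: [179.9, -0.0, 87.5]
force: [0.1, 0.7, -5.6]
opening: 0.0358
clock: 12.75
tool_pos: [0.5454, -0.3582, 0.1201]
orientation: [-179.9, -0.0, 87.6]
force: [0.1, -0.8, -5.3]
opening: 0.0356
```

```bash
python3 -m pendant '[[[0,0,-30,0,0,0],[0,0,-55,0,0,0],[0,0,-68,0,0,0],[0,0,-74,0,0,0],[0,0,-75,0,0,0],[0,0,-75,0,0,0]]]' && python3 -m pendant '[[[0,0,0,0,0,0],[0,0,0,0,0,0],[0,0,0,0,0,0],[0,0,0,0,0,0],[0,0,0,0,0,0],[0,0,0,0,0,0],[0,0,0,0,0,0],[0,0,40,0,0,0],[0,0,100,0,0,0],[0,0,100,0,0,0]]]' -1 && python3 -m pendant '[[[-50,20,50,0,0,0],[-100,40,50,0,0,0],[-138,60,50,0,0,0],[-138,60,50,0,0,0],[-138,60,50,0,0,0]]]'
python3 - <<'E'
from h import *
import pickle
s=shot("wrist"); save("w3",s); pickle.dump(s,open("w3.pkl","wb"))
s=shot("top"); save("top2",s); pickle.dump(s,open("top2.pkl","wb"))
E
```

```text
clock: 13.5
tool_pos: [0.5465, -0.3594, 0.0465]
orientation: [179.9, 0.0, 87.6]
force: [0.8, -0.1, -5.3]
opening: 0.0355
clock: 14.75
tool_pos: [0.5489, -0.3607, 0.1514]
orientation: [179.5, 0.2, 87.6]
force: [0.1, -0.3, -0.8]
opening: 0.0875
clock: 15.38
tool_pos: [0.4083, -0.2994, 0.1959]
orientation: [179.9, 0.0, 87.6]
force: [0.9, 0.4, -0.1]
opening: 0.0878
```

View pics/w3.png

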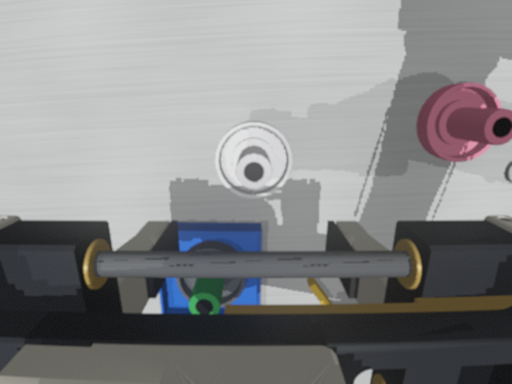

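View pics/top2.png

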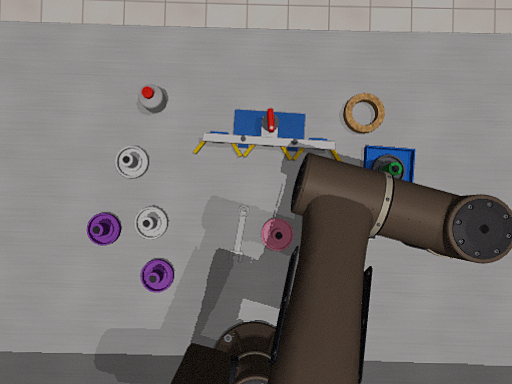

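```bash
python3 - <<'E'
from h import *
import pickle
s=pickle.load(open("w3.pkl","rb"))
print(atz(s,254,171,.076),atz(s,253.5,159.5,.024))
print(get_obs()["tool_pos"])
E
```

```text
[ 0.39604509 -0.29796633  0.076     ] [ 0.39429717 -0.29811703  0.024     ]
[ 0.40861661 -0.29952193  0.19535079]
```

```bash
python3 -m pendant '[[[-12,1.5,-60,0,0,0],[-12,1.5,-110,0,0,0],[-12,1.5,-145,0,0,0],[-12,1.5,-155,0,0,0],[-12,1.5,-155,0,0,0]]]' && python3 -m pendant '[[[0,0,0,0,0,0],[0,0,0,0,0,0],[0,0,0,0,0,0],[0,0,0,0,0,0],[0,0,0,0,0,0],[0,0,0,0,0,0],[0,0,0,0,0,0],[0,0,0,0,0,0],[0,0,15,0,0,0],[0,0,30,0,0,0]]]' 1
```

```text
clock: 16.1
tool_pos: [0.3962, -0.298, 0.0403]
orientation: [-179.9, -0.0, 87.6]
force: [0.8, -0.3, 0.2]
opening: 0.0877
clock: 17.35
tool_pos: [0.3951, -0.2975, 0.0701]
orientation: [-179.9, -0.0, 87.5]
force: [-0.3, -0.0, -3.5]
opening: 0.0352
```

```bash
python3 -m pendant '[[[5,50,15,0,0,0],[40,100,15,0,0,0],[79,138,15,0,0,0],[79,138,0,0,0,0],[79,138,-20,0,0,0],[79,138,-29,0,0,0],[79,138,-30,0,0,0],[79,138,-30,0,0,0]]]' && python3 -m pendant '[[[15,-0.5,0,0,0,0],[35,-1.5,0,0,0,0],[55,-2.5,0,0,0,0],[70,-3,0,0,0,0],[82,-3.5,0,0,0,0],[92,-4,0,0,0,0],[98,-4,0,0,0,0],[98,-4,0,0,0,0]]]'
```

```text
clock: 18.35
tool_pos: [0.4747, -0.1601, 0.0405]
orientation: [-180.0, 0.0, 87.5]
force: [0.1, 0.8, -3.0]
opening: 0.0352
clock: 19.35
tool_pos: [0.5726, -0.1636, 0.0402]
orientation: [-180.0, -0.0, 87.5]
force: [-0.2, 1.4, -4.1]
opening: 0.0355
```

```bash
python3 -m pendant '[[[1,0,0,0,0,0],[2,0,0,0,0,0],[3,0,0,0,0,0],[3,0,0,0,0,0]]]'; python3 -m pendant '[[[1,0,-0.5,0,0,0],[2,0,-0.5,0,0,0],[3,0,-0.5,0,0,0],[3,0,-0.5,0,0,0]]]'
```

```text
clock: 19.85
tool_pos: [0.5733, -0.1636, 0.0403]
orientation: [-179.8, -0.0, 87.5]
force: [-7.4, 3.5, 1.2]
opening: 0.0359
clock: 20.35
tool_pos: [0.5736, -0.1636, 0.0404]
orientation: [-179.5, -0.0, 87.5]
force: [-18.2, 6.3, 15.0]
opening: 0.0357
```

```bash
python3 -m pendant '[[[-2,0,0,0,0,0],[-2,0,0,0,0,0]]]'; python3 -m pendant '[[[0,0,0,0,0,0],[0,0,0,0,0,0],[0,0,0,0,0,0],[0,0,0,0,0,0],[0,0,0,0,0,0],[0,0,0,0,0,0],[0,0,0,0,0,0],[0,0,40,0,0,0],[0,0,100,0,0,0],[0,0,156,0,0,0]]]' -1 && python3 -m pendant '[[[-30,60,0,0,0,0],[-60,120,0,0,0,0],[-90,180,0,0,0,0],[-120,240,0,0,0,0],[-140,300,0,0,0,0],[-155,360,0,0,0,0],[-170,420,0,0,0,0],[-170,460,0,0,0,0],[-170,460,0,0,0,0],[-170,460,0,0,0,0]]]'
python3 - <<'E'
from h import *
import pickle
o=get_obs();print(o["tool_pos"],o["orientation"],o["joint_pos"])
for c in ("wrist","top"):
    s=shot(c); save(c+"4",s); pickle.dump(s,open(c+"4.pkl","wb"))
E
```

```text
clock: 20.6
tool_pos: [0.5734, -0.1636, 0.0403]
orientation: [-179.7, -0.0, 87.5]
force: [-12.2, 4.7, 7.7]
opening: 0.0354
clock: 21.85
tool_pos: [0.5768, -0.1638, 0.1979]
orientation: [-180.0, 0.0, 87.5]
force: [0.8, -0.5, -0.8]
opening: 0.0874
clock: 23.1
tool_pos: [0.4065, 0.2961, 0.1957]
orientation: [-180.0, 0.0, 87.6]
force: [0.5, 0.6, -1.0]
opening: 0.0878
[0.40651368 0.29605791 0.19573487] [-1.79968056e+02  4.08065814e-02  8.75850130e+01] [ 5.84786472e+01  5.64612313e+00 -2.32015093e+01 -9.19795215e-03
 -6.12035600e+01 -1.50889211e+02]
```

View pics/wrist4.png

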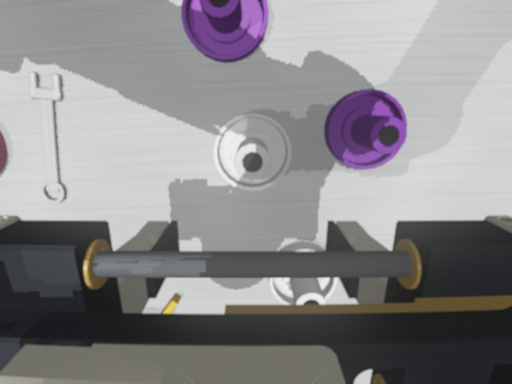

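View pics/top4.png

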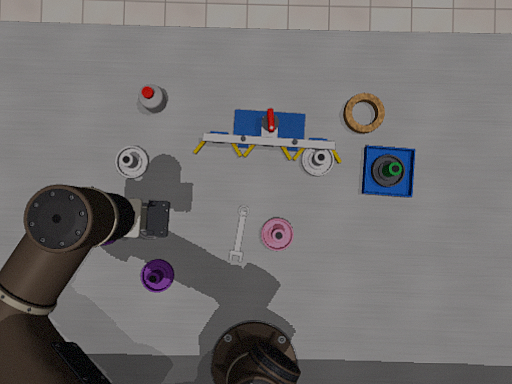

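```bash
python3 - <<'E'
from h import *
import pickle
s=pickle.load(open("wrist4.pkl","rb"))
print(atz(s,252.5,160,.076),atz(s,253,151,.024))
t=pickle.load(open("top4.pkl","rb"))
for n,u,v in (("A",131,162),("G",394,170),("C",319,157)):
    P=np.array([dep(t,a,b) for b in range(v-16,v+16) for a in range(u-16,u+16)]); P=P[(P[:,2]>.066)&(P[:,2]<.095)]; print(n,P.mean(0),len(P))
E
```

```text
[0.38313969 0.29641509 0.076     ] [0.3824355 0.2970883 0.024    ]
A [0.55107314 0.35553275 0.07590044] 148
G [ 0.54465342 -0.35753644  0.07900175] 158
C [ 0.57090065 -0.16360557  0.07590036] 147
```

```bash
python3 -m pendant '[[[-23,0.5,-60,0,0,0],[-23,0.5,-110,0,0,0],[-23,0.5,-145,0,0,0],[-23,0.5,-155,0,0,0],[-23,0.5,-155,0,0,0]]]' && python3 -m pendant '[[[0,0,0,0,0,0],[0,0,0,0,0,0],[0,0,0,0,0,0],[0,0,0,0,0,0],[0,0,0,0,0,0],[0,0,0,0,0,0],[0,0,0,0,0,0],[0,0,0,0,0,0],[0,0,20,0,0,0],[0,0,45,0,0,0]]]' 1
```

```text
clock: 23.82
tool_pos: [0.3844, 0.2963, 0.0414]
orientation: [180.0, 0.0, 87.5]
force: [0.4, 0.4, 0.3]
opening: 0.0877
clock: 25.08
tool_pos: [0.3831, 0.2957, 0.0855]
orientation: [-179.9, 0.2, 87.5]
force: [-0.3, -0.2, -4.8]
opening: 0.0354
```

```bash
python3 -m pendant '[[[30,-50,0,0,0,0],[60,-100,0,0,0,0],[85,-155,0,0,0,0],[96,-210,0,0,0,0],[96,-265,0,0,0,0],[96,-315,0,0,0,0],[96,-315,-20,0,0,0],[96,-315,-40,0,0,0],[96,-315,-45,0,0,0],[96,-315,-45,0,0,0]]]' && python3 -m pendant '[[[15,-0.5,0,0,0,0],[35,-1.5,0,0,0,0],[55,-2.5,0,0,0,0],[70,-3,0,0,0,0],[82,-3.5,0,0,0,0],[92,-4,0,0,0,0],[98,-4,0,0,0,0],[98,-4,0,0,0,0]]]'
```

```text
clock: 26.32
tool_pos: [0.4792, -0.0185, 0.041]
orientation: [-179.9, 0.0, 87.5]
force: [1.2, 0.0, -3.7]
opening: 0.0354
clock: 27.32
tool_pos: [0.5781, -0.0222, 0.0409]
orientation: [180.0, -0.0, 87.5]
force: [-0.3, 0.4, -2.2]
opening: 0.0353
```

```bash
python3 -m pendant '[[[1,-0.5,-0.5,0,0,0],[2,-1,-0.5,0,0,0],[3,-1,-0.5,0,0,0],[3,-1,-0.5,0,0,0]]]'; python3 -m pendant '[[[1,0,0,0,0,0],[2,0,0,0,0,0],[3,0,0,0,0,0],[3,0,0,0,0,0]]]'
```

```text
clock: 27.82
tool_pos: [0.5793, -0.023, 0.041]
orientation: [-179.9, -0.0, 87.5]
force: [-7.7, 4.4, 7.5]
opening: 0.0356
clock: 28.32
tool_pos: [0.5797, -0.0231, 0.0412]
orientation: [-179.6, 0.0, 87.5]
force: [-17.1, 8.9, 18.0]
opening: 0.0356
```

```bash
python3 -m pendant '[[[0,1,0,0,0,0],[0,2,0,0,0,0],[0,2,0,0,0,0]]]'; python3 -m pendant '[[[1,1,0,0,0,0],[1,1,0,0,0,0]]]'
```

```text
clock: 28.7
tool_pos: [0.58, -0.0226, 0.0411]
orientation: [-179.6, 0.1, 87.5]
force: [-14.2, -0.4, 14.1]
opening: 0.0355
clock: 28.95
tool_pos: [0.5806, -0.0221, 0.0411]
orientation: [-179.6, 0.1, 87.5]
force: [-14.6, -3.9, 15.9]
opening: 0.0357
```

```bash
python3 -m pendant '[[[-1.5,-0.5,0,0,0,0],[-1.5,-0.5,0,0,0,0]]]'; python3 -m pendant '[[[0,0,0,0,0,0],[0,0,0,0,0,0],[0,0,0,0,0,0],[0,0,0,0,0,0],[0,0,0,0,0,0],[0,0,0,0,0,0],[0,0,0,0,0,0],[0,0,40,0,0,0],[0,0,50,0,0,0],[0,0,50,0,0,0]]]' -1 ; python3 - <<'E'
from h import *
print(get_obs()["tool_pos"])
E
```

```text
clock: 29.2
tool_pos: [0.5804, -0.0221, 0.041]
orientation: [-179.7, 0.1, 87.5]
force: [-10.9, -2.4, 9.2]
opening: 0.0352
clock: 30.45
tool_pos: [0.5838, -0.0206, 0.0913]
orientation: [179.9, -0.0, 87.5]
force: [0.6, -0.7, -0.7]
opening: 0.0876
[ 0.58380971 -0.02059414  0.09127272]
```

```bash
python3 -m pendant '[[[-4,-50,0,0,0,0],[-8,-100,0,0,0,0],[-10,-142,0,0,0,0],[-10,-142,0,0,0,0],[-10,-142,-30,0,0,0],[-10,-142,-50,0,0,0],[-10,-142,-50,0,0,0]]]' && python3 -m pendant '[[[0,0,0,0,0,0],[0,0,0,0,0,0],[0,0,0,0,0,0],[0,0,0,0,0,0],[0,0,0,0,0,0],[0,0,0,0,0,0],[0,0,0,0,0,0],[0,0,0,0,0,0]]]' 1;  python3 -m pendant '[[[1,0,0,0,0,0],[2,0,0,0,0,0],[3,0,0,0,0,0],[3,0,0,0,0,0]]]'
```

```text
clock: 31.32
tool_pos: [0.5716, -0.1622, 0.0382]
orientation: [-179.7, 0.0, 87.5]
force: [0.4, 0.3, 0.1]
opening: 0.0876
clock: 32.33
tool_pos: [0.5734, -0.1628, 0.0407]
orientation: [180.0, 0.0, 87.5]
force: [-0.2, -0.3, 1.9]
opening: 0.0354
clock: 32.83
tool_pos: [0.5737, -0.1628, 0.0407]
orientation: [-179.7, 0.0, 87.5]
force: [-9.5, 1.3, 11.2]
opening: 0.0354
```

```bash
python3 -m pendant '[[[1,0.5,0,0,0,0],[2,0.5,0,0,0,0],[2,0.5,0,0,0,0]]]';python3 -m pendant '[[[-2,0,0,0,0,0],[-2,0,0,0,0,0]]]'; python3 -m pendant '[[[0,0,0,0,0,0],[0,0,0,0,0,0],[0,0,0,0,0,0],[0,0,0,0,0,0],[0,0,0,0,0,0],[0,0,0,0,0,0],[0,0,0,0,0,0],[0,0,40,0,0,0],[0,0,100,0,0,0],[0,0,155,0,0,0]]]' -1 && python3 -m pendant '[[[-30,60,0,0,0,0],[-30,120,0,0,0,0],[-30,180,0,0,0,0],[-30,240,0,0,0,0],[-20,300,0,0,0,0],[-15,360,0,0,0,0],[-12,420,0,0,0,0],[-12,480,0,0,0,0],[-12,518,0,0,0,0],[-12,518,0,0,0,0]]]'
python3 -m pendant '[[[0,0,0,0,0,0],[0,0,0,0,0,0]]]'
python3 - <<'E'
from h import *
import pickle
o=get_obs();print(o["tool_pos"],o["orientation"],o["joint_pos"])
for c in ("wrist","top"):
    s=shot(c); save(c+"5",s); pickle.dump(s,open(c+"5.pkl","wb"))
for n,u,v in (("C",319,157),("B",268,155)):
    P=np.array([dep(s,a,b) for b in range(v-16,v+16) for a in range(u-16,u+16)]); P=P[(P[:,2]>.07)&(P[:,2]<.085)]; print(n,P.mean(0),len(P))
E
```

```text
clock: 33.2
tool_pos: [0.5739, -0.1628, 0.0409]
orientation: [-179.6, 0.0, 87.5]
force: [-14.9, 0.1, 18.3]
opening: 0.0355
clock: 33.45
tool_pos: [0.5736, -0.1628, 0.0408]
orientation: [-179.7, 0.0, 87.5]
force: [-8.4, -0.9, 10.8]
opening: 0.0358
clock: 34.7
tool_pos: [0.5763, -0.1623, 0.1975]
orientation: [180.0, 0.0, 87.5]
force: [1.3, -0.2, -0.5]
opening: 0.0876
clock: 35.95
tool_pos: [0.5639, 0.3583, 0.1946]
orientation: [-180.0, 0.0, 87.7]
force: [0.1, -1.0, -0.9]
opening: 0.0878
clock: 36.2
tool_pos: [0.5645, 0.3547, 0.1958]
orientation: [180.0, -0.0, 87.5]
force: [-0.0, 0.0, -0.2]
opening: 0.0879
[0.56451565 0.35466644 0.19580041] [ 1.79997548e+02 -5.19062430e-03  8.74816510e+01] [ 4.88588853e+01  2.08674425e+01 -2.93388564e+00 -1.44747778e-03
 -6.61930861e+01 -1.41376650e+02]
C [ 0.57138467 -0.16323907  0.07595817] 144
B [ 0.57883228 -0.02307427  0.07623793] 139
```

View pics/wrist5.png

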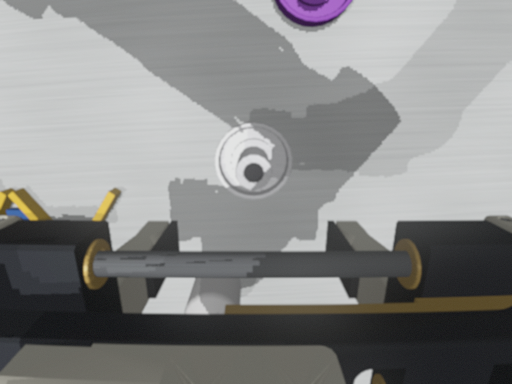

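```bash
python3 -m pendant '[[[-12,1,-60,0,0,0],[-12,1,-110,0,0,0],[-12,1,-145,0,0,0],[-12,1,-155,0,0,0],[-12,1,-155,0,0,0]]]' && python3 -m pendant '[[[0,0,0,0,0,0],[0,0,0,0,0,0],[0,0,0,0,0,0],[0,0,0,0,0,0],[0,0,0,0,0,0],[0,0,0,0,0,0],[0,0,0,0,0,0],[0,0,0,0,0,0],[0,0,20,0,0,0],[0,0,45,0,0,0]]]' 1
```

```text
clock: 36.92
tool_pos: [0.5528, 0.3565, 0.041]
orientation: [180.0, 0.0, 87.5]
force: [0.5, 1.7, -0.1]
opening: 0.088
clock: 38.17
tool_pos: [0.5514, 0.356, 0.0844]
orientation: [-179.9, 0.1, 87.5]
force: [0.7, 0.2, -3.4]
opening: 0.0359
```

```bash
python3 -m pendant '[[[-40,-40,0,0,0,0],[-65,-90,0,0,0,0],[-65,-145,0,0,0,0],[-65,-200,0,0,0,0],[-65,-234,0,0,0,0],[-65,-234,-20,0,0,0],[-65,-234,-40,0,0,0],[-65,-234,-45,0,0,0],[-65,-234,-45,0,0,0]]]' && python3 -m pendant '[[[15,-0.5,0,0,0,0],[35,-1.5,0,0,0,0],[55,-2.5,0,0,0,0],[70,-3,0,0,0,0],[82,-3.5,0,0,0,0],[92,-4,0,0,0,0],[98,-4,0,0,0,0],[98,-4,0,0,0,0]]]' && python3 -m pendant '[[[1,0,0,0,0,0],[2,0,0,0,0,0],[3,0,0,0,0,0],[3,0,0,0,0,0]]]'
```

```text
clock: 39.3
tool_pos: [0.4871, 0.1226, 0.0406]
orientation: [-180.0, 0.0, 87.5]
force: [0.8, 0.8, -4.2]
opening: 0.0362
clock: 40.3
tool_pos: [0.5854, 0.1185, 0.0405]
orientation: [-180.0, 0.0, 87.6]
force: [-1.0, -2.6, -1.1]
opening: 0.0355
clock: 40.8
tool_pos: [0.5859, 0.1183, 0.0406]
orientation: [-179.8, 0.1, 87.5]
force: [-11.8, 1.3, 8.8]
opening: 0.0356
```

```bash
python3 -m pendant '[[[1,0,0,0,0,0],[2,0,0,0,0,0],[2,0,0,0,0,0]]]';python3 -m pendant '[[[-2.5,0,0,0,0,0],[-2.5,0,0,0,0,0]]]'; python3 -m pendant '[[[0,0,0,0,0,0],[0,0,0,0,0,0],[0,0,0,0,0,0],[0,0,0,0,0,0],[0,0,0,0,0,0],[0,0,0,0,0,0],[0,0,0,0,0,0],[0,0,40,0,0,0],[0,0,100,0,0,0],[0,0,155,0,0,0]]]' -1 && python3 -m pendant '[[[-60,50,0,0,0,0],[-100,110,0,0,0,0],[-140,170,0,0,0,0],[-140,200,0,0,0,0],[-140,200,0,0,0,0],[-140,200,0,0,0,0]]]'
python3 - <<'E'
from h import *
import pickle
o=get_obs();print(o["tool_pos"],o["orientation"],o["joint_pos"])
s=shot("top"); save("top6",s); pickle.dump(s,open("top6.pkl","wb"))
for n,u,v in (("C",319,157),("B",268,155),("A",217,155)):
    P=np.array([dep(s,a,b) for b in range(v-16,v+16) for a in range(u-16,u+16)]); P=P[(P[:,2]>.07)&(P[:,2]<.085)]; print(n,P.mean(0),len(P))
im=s["pixels"][:,:,::-1]
cv2.imwrite("pics/crop6.png",cv2.resize(im[95:205,170:420],None,fx=3.2,fy=3.2,interpolation=cv2.INTER_CUBIC))
E
```

```text
clock: 41.18
tool_pos: [0.5864, 0.1181, 0.0408]
orientation: [-179.7, 0.1, 87.5]
force: [-17.1, 2.5, 13.9]
opening: 0.0355
clock: 41.42
tool_pos: [0.5859, 0.1182, 0.0406]
orientation: [-179.8, 0.1, 87.6]
force: [-8.8, -0.9, 5.4]
opening: 0.0355
clock: 42.68
tool_pos: [0.5878, 0.1186, 0.1975]
orientation: [180.0, 0.0, 87.5]
force: [1.6, 0.5, -0.3]
opening: 0.0877
clock: 43.42
tool_pos: [0.4476, 0.3188, 0.1954]
orientation: [-180.0, 0.0, 87.6]
force: [0.2, 0.1, -0.3]
opening: 0.0873
[0.44755374 0.31883969 0.19539974] [-1.79983431e+02  2.36604638e-02  8.76041131e+01] [ 5.58934937e+01  1.01270278e+01 -1.78637370e+01 -1.87779700e-03
 -6.20380725e+01 -1.48288503e+02]
C [ 0.57118954 -0.1634193   0.07622164] 144
B [ 0.57890579 -0.02321712  0.07601947] 140
A [0.58483415 0.11640084 0.07613449] 140
```

View pics/crop6.png

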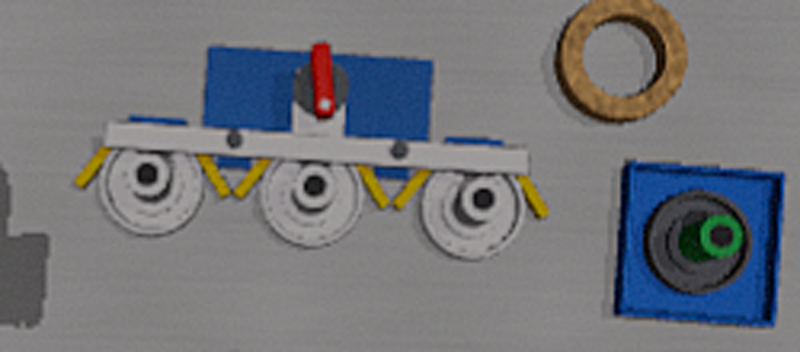

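All three drums are seated under the bar, and the finished drum is centred in the tray. Next I'll regrip the knob, check its stop, then clamp.

```bash
python3 -m pendant '[[[220,-344,0,0,0,5],[220,-344,0,0,0,5],[220,-344,0,0,0,5],[220,-344,0,0,0,5],[220,-344,0,0,0,5],[220,-344,0,0,0,5],[220,-344,0,0,0,5],[220,-344,0,0,0,5],[220,-344,0,0,0,5],[220,-344,0,0,0,5]]]' && python3 -m pendant '[[[0,0,-60,0,0,0],[0,0,-100,0,0,0],[0,0,-116,0,0,0],[0,0,-121,0,0,0],[0,0,-121,0,0,0],[0,0,-121,0,0,0]]]'  && python3 -m pendant '[[[0,0,0,0,0,0],[0,0,0,0,0,0],[0,0,0,0,0,0],[0,0,0,0,0,0],[0,0,0,0,0,0],[0,0,0,0,0,0],[0,0,0,0,0,0],[0,0,0,0,0,0],[0,0,0,0,0,0],[0,0,0,0,0,0]]]' 1 && python3 -m pendant '[[[0,0,0,0,0,-2],[0,0,0,0,0,-4],[0,0,0,0,0,-4]]]'
python3 -c "
from plant import *
print(get_obs()['moment'])"
```

```text
clock: 44.72
tool_pos: [0.6674, -0.0249, 0.1958]
orientation: [180.0, -0.0, 92.6]
force: [-0.4, -0.1, 1.6]
opening: 0.0875
clock: 45.48
tool_pos: [0.6689, -0.025, 0.0763]
orientation: [179.8, -0.0, 92.6]
force: [-0.2, -0.4, -0.6]
opening: 0.088
clock: 46.72
tool_pos: [0.6679, -0.0256, 0.0745]
orientation: [-180.0, 0.0, 92.6]
force: [0.7, -2.6, -1.1]
opening: 0.0163
clock: 47.1
tool_pos: [0.6681, -0.0255, 0.0746]
orientation: [180.0, 0.0, 88.5]
force: [1.4, -4.1, -1.1]
opening: 0.0175
[-1.80387079 -0.69807944  0.9846638 ]
```

The stop is confirmed (moment about 1 N m). Turning anticlockwise now.

```bash
python3 -m pendant '[[[0,0,0,0,0,10],[0,0,0,0,0,20],[0,0,0,0,0,30],[0,0,0,0,0,40],[0,0,0,0,0,50],[0,0,0,0,0,60],[0,0,0,0,0,70],[0,0,0,0,0,80],[0,0,0,0,0,90],[0,0,0,0,0,90]]]' && python3 -m pendant '[[[0,0,0,0,0,10],[0,0,0,0,0,20],[0,0,0,0,0,30],[0,0,0,0,0,40],[0,0,0,0,0,50],[0,0,0,0,0,60],[0,0,0,0,0,68],[0,0,0,0,0,74],[0,0,0,0,0,78],[0,0,0,0,0,78]]]'
python3 -c "
from plant import *
o=get_obs();print(o['moment'],o['joint_pos'])"
```

```text
clock: 48.35
tool_pos: [0.6667, -0.0248, 0.0745]
orientation: [180.0, -0.1, 178.4]
force: [-5.6, 1.1, 3.8]
opening: 0.0157
clock: 49.6
tool_pos: [0.6658, -0.0255, 0.0745]
orientation: [179.8, -0.1, -103.7]
force: [-7.7, -1.6, 6.2]
opening: 0.0161
[-0.50089584  2.9177755   0.11321176] [ 1.45085197e+01  2.68979374e+01 -1.06713904e+01 -5.57462518e-02
 -5.26363568e+01  6.17824133e+01]
```

```bash
python3 -m pendant '[[[0,0,0,0,0,4],[0,0,0,0,0,8],[0,0,0,0,0,10],[0,0,0,0,0,12],[0,0,0,0,0,12]]]'
python3 - <<'E'
from h import *
o=get_obs();print(o['moment'],o['joint_pos'])
s=shot("top"); save("top7",s)
P=np.array([dep(s,u,v) for v in range(130,156) for u in list(range(200,235))+list(range(310,340))])
k=(P[:,2]>.035)&(P[:,2]<.064); print(np.median(P[k],0), k.sum())
E
```

```text
clock: 50.22
tool_pos: [0.6658, -0.0257, 0.0745]
orientation: [179.8, -0.0, -91.8]
force: [-7.5, -3.3, 6.0]
opening: 0.0159
[-0.88190004  2.76850229 -0.50947966] [ 1.44893245e+01  2.68974612e+01 -1.06670797e+01 -5.97245731e-02
 -5.26334006e+01  7.37066428e+01]
[ 0.61251    -0.13980953  0.04193781] 379
```

```bash
python3 -m pendant '[[[0,0,0,0,0,3],[0,0,0,0,0,5],[0,0,0,0,0,5]]]'; python3 -c "
from plant import *
o=get_obs();print(o['moment'])"
python3 -m pendant '[[[0,0,0,0,0,0],[0,0,0,0,0,0],[0,0,0,0,0,0],[0,0,0,0,0,0],[0,0,0,0,0,0],[0,0,0,0,0,0],[0,0,0,0,0,0],[0,0,0,0,0,0],[0,0,60,0,0,0],[0,0,120,0,0,0]]]' -1 && python3 -m pendant '[[[-60,0,60,0,0,0],[-120,0,60,0,0,0],[-180,30,60,0,0,0],[-200,80,60,0,0,0],[-200,140,60,0,0,0],[-220,200,60,0,0,0],[-240,260,60,0,0,0],[-260,320,60,0,0,0],[-260,320,60,0,0,0],[-260,320,60,0,0,0]]]'
python3 - <<'E'
from h import *
for c in ("top","side"):
    s=shot(c); save(c+"8",s)
    if c=="top":
        for n,u,v in (("C",319,157),("B",268,155),("A",217,155),("G",394,170)):
            P=np.array([dep(s,a,b) for b in range(v-16,v+16) for a in range(u-16,u+16)]); P=P[(P[:,2]>.07)&(P[:,2]<.085)]; print(n,P.mean(0),len(P))
        P=np.array([dep(s,u,v) for v in range(130,156) for u in list(range(200,235))+list(range(310,340))])
        k=(P[:,2]>.035)&(P[:,2]<.064); print(np.median(P[k],0), k.sum())
E
python3 -c "
import cv2,numpy as np
a=cv2.imread('pics/top8.png')[80:300,80:430];b=cv2.imread('pics/side8.png')[90:360,80:400]
a=cv2.resize(a,(780,490));cv2.imwrite('pics/f8.png',a);cv2.imwrite('pics/f8s.png',cv2.resize(b,None,fx=2.2,fy=2.2))"
```

```text
clock: 50.65
tool_pos: [0.6664, -0.0257, 0.0745]
orientation: [179.9, 0.0, -86.9]
force: [-6.4, -2.8, 4.9]
opening: 0.017
[-1.00817969  2.13892555 -0.92962251]
clock: 51.9
tool_pos: [0.6675, -0.0254, 0.1954]
orientation: [179.9, -0.0, -86.5]
force: [0.4, 1.0, -0.4]
opening: 0.0875
clock: 53.15
tool_pos: [0.4076, 0.2949, 0.2544]
orientation: [180.0, -0.0, -86.4]
force: [0.6, -0.1, -0.4]
opening: 0.0879
C [ 0.57130306 -0.16329374  0.07659421] 143
B [ 0.57896436 -0.02323925  0.0758715 ] 140
A [0.58469029 0.11616091 0.07648456] 141
G [ 0.5449117  -0.35843858  0.07955082] 146
[0.61430717 0.08079285 0.04179922] 460
```

View pics/f8.png

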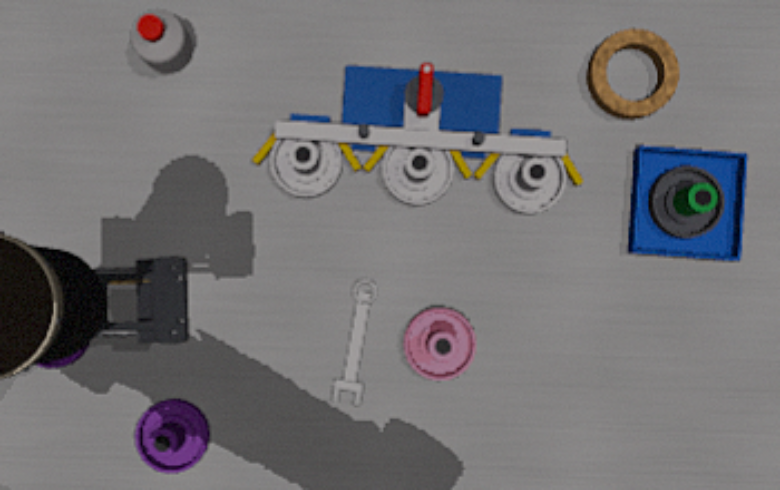

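View pics/f8s.png

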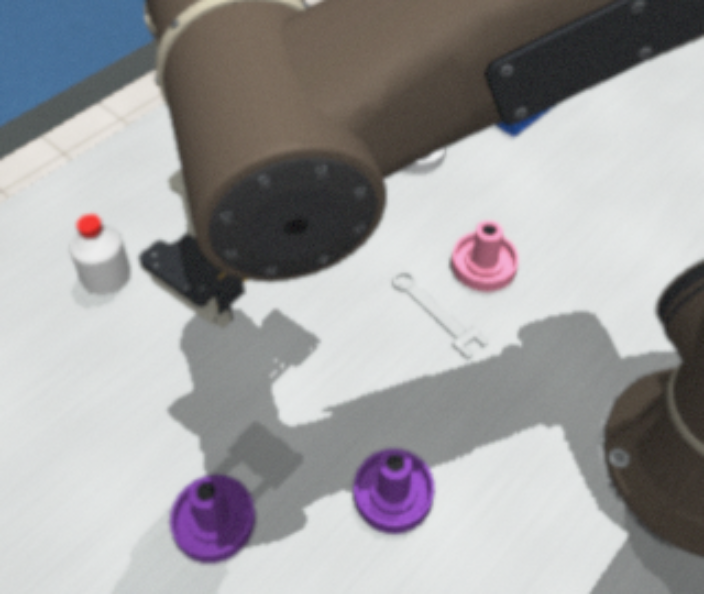

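```bash
python3 -c "
from plant import *
print(close_job())"
```

```text
the job is handed in; nothing more can be done
None
```

The job is done and handed in at about 53 s of the 210 s allowed.

- **Loosening:** I turned the knob clockwise to its stop. The bar top went from 42 to 58 mm and the resisting moment was about 1 N m; I checked the stop again before clamping.
- **Finished drum:** I slid the green-boss drum out of lane 1 and stood it in the tray. The top view shows it centred and upright.
- **Waiting drums:** One bright drum each went into lanes 1, 2 and 3, pushed until the guides pushed back with about 15–18 N. I nudged lane 1 a second time, because its first push may have touched only one guide.
- **Clamping:** I turned the knob anticlockwise to its stop, with the resisting moment about 0.9 N m. The bar top is back at 42 mm, and clamping left the drums where they were.

In the last top view all three drums are upright in their lanes, and the wrench, clutch pack and bottle have not visibly moved. The arm is clear of everything.

**Small disagreement:** the drums are about 1 mm off a straight line in the top camera (lane 2 ahead, lane 1 behind). Camera calibration is only good to about 2 mm, and the bar came fully down, so I left it.

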